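Fetch the loupe from the back of the tip bin

ROBOT

A 6-joint arm with a two-finger parallel gripper is mounted at the origin on a cart in front of the work surface, level with it; the furniture and walls round the work are solid. World frame = base frame: x ahead of the robot, y to its left, z up, the work surface at z = 0. Lengths are in m, angles in rad, forces in N, time in s.
With the tool pointing down it reaches from about 0.325 to 0.925 m from the base axis. Payload 3.1 kg.
Tool frame: the origin (TCP) lies between the finger pads; the fingertips stand 8 mm ahead of it and the grasp point (between the pads) lies 11 mm behind it; z points along the fingers, y is the line along which they close (so a half turn about z gives the same grasp; the last joint's range is limited). The gripper opens to 85 mm and grips with 20 to 120 N. Pads are 22 mm wide; open, the fingers measure 114 mm over their backs; the gripper's body (76 mm by 85 mm) begins 54 mm behind the grasp point. The pads swing forward as they close: fully open they stand 13 mm farther back than shut.
Start: joints at [1.205, 0.217, 1.613, -0, 1.311, -0.112], TCP at [0.157, 0.605, 0.239] pointing down, gripper open.
Joint ranges: [-2.75, 2.75], [-0.78, 2.1], [0.31, 2.55], [-1.13, 4.27], [0.13, 2.63], [-2.58, 2.58]. Speed limits (rad/s): [2.79, 2.79, 3.14, 3.14, 3.14, 3.14].

INTERFACE

Orientations are given as [roll, pitch, yaw] about the fixed x, y, z axes, in that order (R = Rz(yaw) Ry(pitch) Rx(roll)).
In Python, from workcell import read_state, capture, close_job gives the robot as it stands.
- The arm moves only by the tool play_rows, never from a script. Its argument "deltas" is a list that holds one entry, the list of rows, each a list of 5 numbers: the shift along the world's x, y, z in mm, then the turn about the world's z in degrees, then the opening, from 0 (shut) to 1 (fully open). In form: [[[x, y, z, spin, jaw], ...]]. A call has 1 to 12 rows; each row shifts and turns the commanded pose from where the row before left it; what a row does not reach is not made up. A row lasts 1/10 s, in which the tool goes at most 50 mm and 8.59 degrees, less where a joint would pass 70% of its speed; a pose out of reach is approached as far as the arm can. A call with a gripper value outside its range is refused whole. The fingers move at their own pace and stop on an object; "force" is the grip in N (left out, the last holds). Time passes only in rows, so rows that do not move let the fingers close. It gives the time, the measured TCP pose, the force, the opening and the grip force at its end, in the units of the state.
- read_state(): the state, without advancing time (a new reading comes with each control period).
- capture(name): name is "scene" or "top"; returns a dict with "frame" (400x640x3 uint8, red, green, blue), "K" (3x3 intrinsics, pixels), "cam_to_world" (4x4, takes a point from camera to world coordinates). Camera axes: x right, y up, looking along -z (the intrinsics and any distortion apply to the point x, -y, -z); pixel columns grow to the right and rows downward; lengths in m; the calibration is good to about 2 mm. A picture is of the moment at which its call begins. There is no depth.
- close_job(): hands the job in; it is judged then, once.
The state is a dict: "clock": time; "joint_positions": joint angles; "joint_vel": joint speeds; "joint_torque": joint torques, N m; "tcp_pos": TCP position; "orientation": TCP orientation; "wrist_force": force on the tool from outside, world axes, zero at the start; "torque": the same for the moment, N m; "width": finger opening in m; "gripper_force": force on a finger pad.
Only numpy, scipy, OpenCV 4.12 (cv2) and the standard library are available. Lean on these libraries where they do the work, as an engineer would, in place of code of your own. Each camera call takes 0.05 s, during which the arm holds its last target. There are 200 camera calls.

TASK

Tip the blue bin fully forward by its pull bar, take the black loupe from the rest at the back of it, and set the loupe down on the note pad without dropping it. Leave the blue bin tipped open, and leave the red bin shut with its wooden block inside.

Things in the scene. Friction and masses are not known exactly. Their poses are not given: they have to be found in the camera images.
- blue_bin (a joint): Tilt of the blue bin about its pivot, rad: 0 = upright and shut (start), grows as its top comes forward, towards the robot; stop at 0.85. The pivot is stiff: the bin stays at whatever tilt it is left; the pull bar takes about 3 to 5 N. The bin is 132 mm wide, 90 mm deep, front panel 110 mm high, sides and back 46 mm
- blue_stand: The grey sheet-metal stand of the blue bin, fixed to the bench, on the left or the right: 112 mm deep (its x, pointing to its back), 146 mm wide (y), 132 mm high; origin at the centre of its underside. Its roof, starting 26 mm behind the bin's front panel, covers the back of the shut bin
- blue_handle (a point): Centre of the blue bin's pull bar, a level round steel bar 10 mm thick and 60 mm long between two thin uprights, in the open over the bin's front edge: 155 mm above and 15 mm in front of the pivot when shut (35 mm above the roof). It moves with the bin. Axes: x from the bin's front to its back, y along the bar, z up the front panel
- blue_pivot (a point): Middle of the blue bin's pivot, at the lower edge of its front panel, 12 mm above the bench; axes as blue_handle's. The loupe's rest is 63 mm behind and 45 mm above it in these axes
- loupe_mid (a point): Centre of the loupe, a black cylinder 32 mm across, 22 mm high (z). It starts at the back of the blue bin, upright on a 30 mm wide wooden rest, between 6 mm brass pegs (two in front 13 mm high, two behind 7 mm). Beside the rest the bin is open to its floor, 39 mm lower: 46 mm from loupe to side wall. Tipped, it leans with the bin against the front pegs, in front of the roof, free from above
- note_pad: The white note pad lying flat, 148 mm (its x) by 105 mm (its y), 9 mm thick; origin at the centre of its underside, z up. Fixed to the bench
- red_bin (a joint): Tilt of the red bin, a twin of the blue one in its own stand, rad; 0 = shut (start)
- wood_block_mid (a point): Centre of the dimpled wooden block, 24 x 30 x 23 mm, that stands on the rest in the red bin

How it is judged:
By the outcome, as a careful person would: the job done as asked, in the order asked, and still so for the second after the job is handed in, with the robot touching nothing.
It also fails if it takes over 50 s, if anything falls off the work surface, if the arm or the gripper's body presses on something with over 40 N, if the wrist force passes 120 N, or if a joint passes its speed limit or range.

## Working session

There is one attempt and no reset: what is moved stays moved. The work goes in short steps, Python scripts to look and compute and a tool call to move; the robot and the scene stay as the last step left them, time stands still between calls to the robot, and variables do not carry over. Pictures are saved under pics/ and viewed, at most 10 in all, crops included, and the job is handed in when it is done.

Besides the shell and the picture viewer there is one more tool, called after "Call:" by a JSON object that holds its "method" and its "body". play_rows: Moves the arm, as the interface text tells. Its arguments: {"type":"object","properties":{"deltas":{"type":"array"},"force":{"type":"number"}},"required":["deltas"]}

```bash
mkdir -p pics; ls
cat > h.py <<'E'
import numpy as np, cv2
from workcell import read_state, capture, close_job
def ray(c,u,v,z):
    K=c["K"];M=np.array(c["cam_to_world"])
    d=np.array([(u-K[0][2])/K[0][0],-(v-K[1][2])/K[1][1],-1.0]);d=M[:3,:3]@d;o=M[:3,3]
    return o+d*(z-o[2])/d[2]
def rayod(c,u,v):
    K=c["K"];M=np.array(c["cam_to_world"])
    d=M[:3,:3]@np.array([(u-K[0][2])/K[0][0],-(v-K[1][2])/K[1][1],-1.0]);return M[:3,3],d/np.linalg.norm(d)
def proj(c,P):
    K=np.array(c["K"]);M=np.array(c["cam_to_world"]);p=M[:3,:3].T@(np.array(P)-M[:3,3])
    return K[0,0]*p[0]/-p[2]+K[0,2],K[1,1]*-p[1]/-p[2]+K[1,2]
def tri(a,pa,b,pb):
    o1,d1=rayod(a,*pa);o2,d2=rayod(b,*pb)
    s=np.linalg.lstsq(np.c_[d1,-d2],o2-o1,rcond=None)[0]
    p,q=o1+s[0]*d1,o2+s[1]*d2
    return (p+q)/2,np.linalg.norm(p-q)
def snap(name,f,crop=None,s=1):
    c=capture(name);im=c["frame"]
    if crop:x0,y0,x1,y1=crop;im=im[y0:y1,x0:x1]
    im=cv2.resize(im,None,fx=s,fy=s,interpolation=cv2.INTER_CUBIC)
    cv2.imwrite("pics/"+f,im[:,:,::-1]);return c
E
python3 - <<'E'
from h import *
for n in("scene","top"):
    c=snap(n,n+"0.png");print({k:np.round(v,4).tolist() for k,v in c.items() if k!="frame"})
print(read_state())
E
```

```text
pics
{'K': [[407.1503, 0.0, 323.4357], [0.0, 407.1503, 199.495], [0.0, 0.0, 1.0]], 'cam_to_world': [[0.847, 0.3462, -0.4034, 0.1974], [-0.5316, 0.5553, -0.6396, -0.3277], [0.0026, 0.7562, 0.6544, 0.6776], [0.0, 0.0, 0.0, 1.0]]}
{'K': [[442.3758, 0.0, 317.7988], [0.0, 442.3758, 195.8782], [0.0, 0.0, 1.0]], 'cam_to_world': [[0.0001, 0.9954, -0.0963, 0.4383], [-1.0, 0.0003, 0.0028, 0.2014], [0.0029, 0.0963, 0.9953, 0.9749], [0.0, 0.0, 0.0, 1.0]]}
{'clock': 0.1, 'joint_positions': array([ 1.20478682e+00,  2.17733805e-01,  1.61478919e+00, -4.82667634e-05,
        1.31129338e+00, -1.12177428e-01]), 'joint_vel': array([ 7.80718830e-04, -2.17412475e-03, -3.55388635e-03, -5.38276704e-06,
       -1.24878681e-03,  1.17562148e-03]), 'joint_torque': array([-6.65260413e-04, -3.98082125e+01, -3.04966307e+01, -2.24135556e-04,
        4.33270223e-03, -2.75084915e-07]), 'tcp_pos': array([0.15666458, 0.60429872, 0.23805655]), 'orientation': array([-3.13937768e+00, -2.02598987e-04,  2.88777279e+00]), 'wrist_force': array([ 0.10668716, -0.86821508,  0.00425187]), 'torque': array([ 0.01917416,  0.05387032, -0.07026816]), 'gripper_force': 0.0, 'width': 0.08553823358388585}
```

View pics/scene0.png

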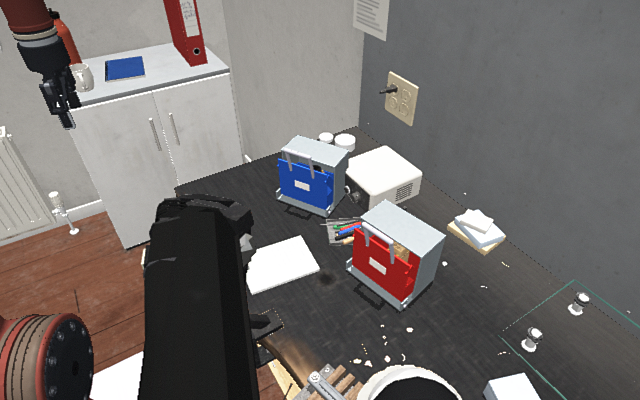

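View pics/top0.png

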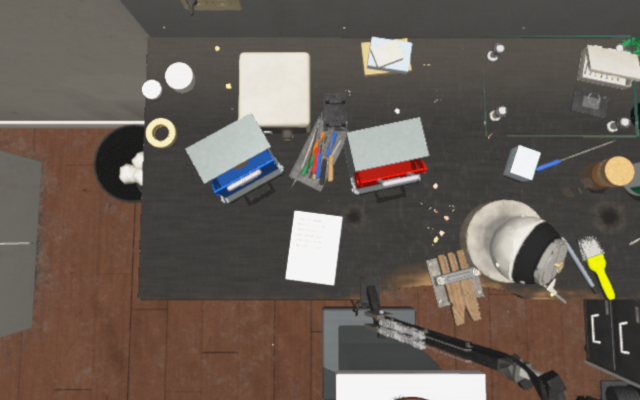

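Scene: blue bin around (310,175), red at (385,260), pad at (285,265), with a large black column in the foreground. Top: blue bin around (240,165), pad at (313,247).

Run:
```python
from h import *
a=cv2.imread("pics/scene0.png")[125:225,265:365];b=cv2.imread("pics/top0.png")[105:215,180:300]
a=cv2.resize(a,(400,400),interpolation=2);b=cv2.resize(b,(400,367),interpolation=2)
b=cv2.copyMakeBorder(b,0,33,0,0,0);cv2.imwrite("pics/c1.png",np.hstack([a,b]))
c=capture("top");f=cv2.cvtColor(c["frame"],cv2.COLOR_RGB2HSV)
m=((f[...,1]<40)&(f[...,2]>200)).astype(np.uint8);m[:200]=0;m[300:]=0;m[:,:270]=0;m[:,360:]=0
k=max(cv2.findContours(m,0,2)[0],key=cv2.contourArea)
box=cv2.boxPoints(cv2.minAreaRect(k));w=np.array([ray(c,*p,.009) for p in box]);print(box,w.round(4),w.mean(0),np.linalg.norm(np.diff(w,axis=0),axis=1))
# stand roof (grey) of blue
m=((f[...,1]<40)&(f[...,2]>120)).astype(np.uint8);m[:105]=0;m[190:]=0;m[:,:180]=0;m[:,280:]=0
k=max(cv2.findContours(m,0,2)[0],key=cv2.contourArea)
box=cv2.boxPoints(cv2.minAreaRect(k));w=np.array([ray(c,*p,.132) for p in box]);print(box,w.round(4),w.mean(0),np.linalg.norm(np.diff(w,axis=0),axis=1))
```

```text
[[285.0353  278.3959 ]
 [293.92935 210.20819]
 [342.15237 216.49817]
 [333.25833 284.68588]] [[0.3531 0.2692 0.009 ]
 [0.5003 0.2508 0.009 ]
 [0.4865 0.1455 0.009 ]
 [0.3397 0.1654 0.009 ]] [0.41990955 0.20771644 0.009     ] [0.14827269 0.10627484 0.148118  ]
[[178.46893 138.33739]
 [269.2119   87.5213 ]
 [294.7052  133.04506]
 [203.96222 183.86115]] [[0.6317 0.4689 0.132 ]
 [0.7332 0.2943 0.132 ]
 [0.6423 0.2438 0.132 ]
 [0.5429 0.4173 0.132 ]] [0.63755013 0.35607212 0.132     ] [0.2019738  0.10391722 0.199972  ]
```

View pics/c1.png

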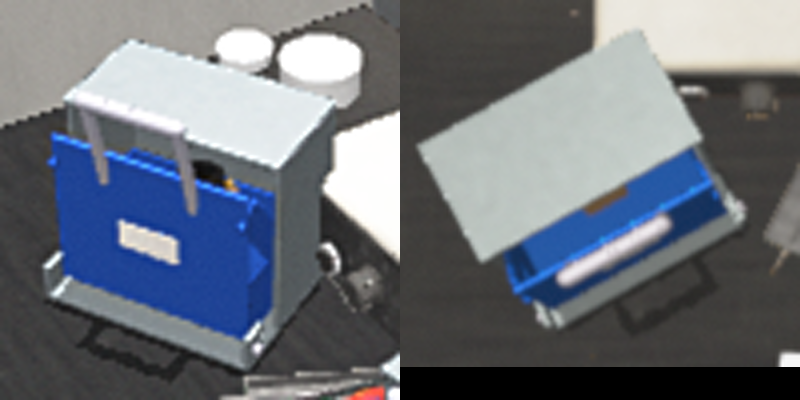

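The crop shows the blue pull bar: top view from (227,188) to (261,171), scene from (283,150) to (312,158). The roof corners are clear in the top view, and the bin faces the robot obliquely.

Run:
```python
from h import *
t=capture("top");s=capture("scene")
T=lambda x,y:((x-400+.5)/3.3333-.5+180,(y+.5)/3.3333-.5+105)
S=lambda x,y:((x+.5)/4-.5+265,(y+.5)/4-.5+125)
R=np.array([ray(t,*T(*p),.132) for p in[(418,148),(640,30),(702,140),(484,262)]])
print(R.round(4).tolist(),[np.linalg.norm(R[i]-R[i-1]) for i in range(4)])
e=R[2]-R[3]+R[1]-R[0];yaw=np.arctan2(e[1],e[0])+np.pi/2;print("yaw",np.degrees(yaw))
bx=np.array([np.cos(yaw),np.sin(yaw),0])
fm=(R[2]+R[3])/2;print("pivot xy from roof",fm-26e-3*bx,"bar",fm-41e-3*bx)
ends=[ray(t,*T(*p),.167) for p in[(558,278),(670,222)]];print("bar top",np.round(ends,4),np.mean(ends,0),np.linalg.norm(ends[0]-ends[1]))
ends=[ray(s,*S(*p),.167) for p in[(73,100),(187,133)]];print("bar scene",np.round(ends,4),np.mean(ends,0),np.linalg.norm(ends[0]-ends[1]))
print(bx)
for p in [(370,290),(365,310),(375,320)]:
  for z in (0,.2,.4):print(p,z,ray(t,*p,z).round(3),np.round(proj(s,ray(t,*p,z))))
st=read_state();print(st["tcp_pos"],st["orientation"])
```

```text
[[0.6107, 0.4555, 0.132], [0.6808, 0.3279, 0.132], [0.6155, 0.291, 0.132], [0.5441, 0.4157, 0.132]] [np.float64(0.07759617263791278), np.float64(0.14561941942990347), np.float64(0.07499445801104437), np.float64(0.14366325273811484)]
yaw 29.28284503116114
pivot xy from roof [0.55712293 0.34060683 0.132     ] bar [0.54403969 0.33327001 0.132     ]
bar top [[0.5308 0.3658 0.167 ]
 [0.5621 0.3045 0.167 ]] [0.54644951 0.33514008 0.167     ] 0.0687920196845299
bar scene [[0.5258 0.3634 0.167 ]
 [0.5634 0.3024 0.167 ]] [0.5445833  0.33286125 0.167     ] 0.07168031971836991
[0.87221576 0.48912132 0.        ]
(370, 290) 0 [0.327 0.085 0.   ] [264. 327.]
(370, 290) 0.2 [0.35  0.109 0.2  ] [259. 240.]
(370, 290) 0.4 [0.373 0.133 0.4  ] [251. 120.]
(365, 310) 0 [0.285 0.097 0.   ] [240. 333.]
(365, 310) 0.2 [0.316 0.118 0.2  ] [237. 245.]
(365, 310) 0.4 [0.348 0.14  0.4  ] [232. 123.]
(375, 320) 0 [0.264 0.075 0.   ] [234. 348.]
(375, 320) 0.2 [0.3   0.101 0.2  ] [231. 256.]
(375, 320) 0.4 [0.335 0.127 0.4  ] [227. 130.]
[0.15676428 0.60461808 0.23862576] [-3.14037631e+00 -1.08817778e-04  2.88782629e+00]
```

Run:
```python
from h import *
a=cv2.imread("pics/scene0.png")[170:400,120:350];b=cv2.imread("pics/top0.png")[270:400,330:580]
a=cv2.resize(a,(400,400),interpolation=2);b=cv2.resize(b,(400,208),interpolation=2)
b=cv2.copyMakeBorder(b,0,192,0,0,0)
x=np.hstack([a,b]);cv2.imwrite("pics/c2.png",cv2.convertScaleAbs(x,alpha=1.8,beta=20))
```

```text
(no output)
```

View pics/c2.png

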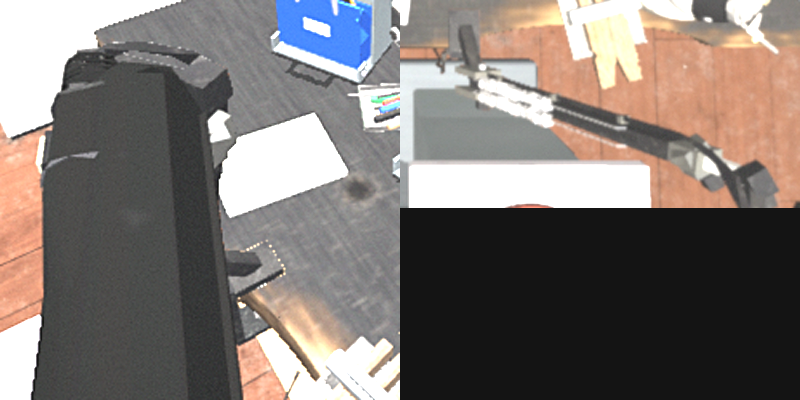

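The black thing is the scene camera's mounting arm, clamped near (0.29, 0.09), so I'll keep left of it. Next I go above the bar.

Call:
{"method": "play_rows", "body": {"deltas": [[[32, -22, 0, -4, 0.45], [33, -23, 0, -4, 0.45], [32, -22, 0, -4, 0.45], [33, -23, 0, -4, 0.45], [32, -22, 0, -4, 0.45], [33, -23, 0, -4, 0.45], [32, -22, 0, -4, 0.45], [33, -23, 0, -4, 0.45], [32, -22, 0, -4, 0.45], [33, -23, 0, -4, 0.45], [32, -22, 0, -3, 0.45], [31, -23, 0, -3, 0.45]]]}}

```text
clock: 1.45
tcp_pos: [0.5461, 0.3339, 0.2392]
orientation: [3.142, -0.0, 2.083]
wrist_force: [0.2, 1.5, 0.3]
width: 0.0383
gripper_force: 0.0
```

Call:
{"method": "play_rows", "body": {"deltas": [[[0, 0, -20, 0, 0.45], [0, 0, -25, 0, 0.45], [0, 0, -20, 0, 0.45], [0, 0, -15, 0, 0.45], [0, 0, -3, 0, 0.45], [0, 0, 0, 0, 0.45]]]}}

```text
clock: 2.05
tcp_pos: [0.5446, 0.335, 0.1558]
orientation: [-3.141, -0.0, 2.085]
wrist_force: [0.1, 0.9, -0.1]
width: 0.0381
gripper_force: 0.0
```

Run:
```python
from h import *
snap("scene","s2.png",(240,90,400,210),5)
print(read_state()["wrist_force"])
```

```text
[ 0.83531423 -0.40981503 -0.05167001]
```

View pics/s2.png

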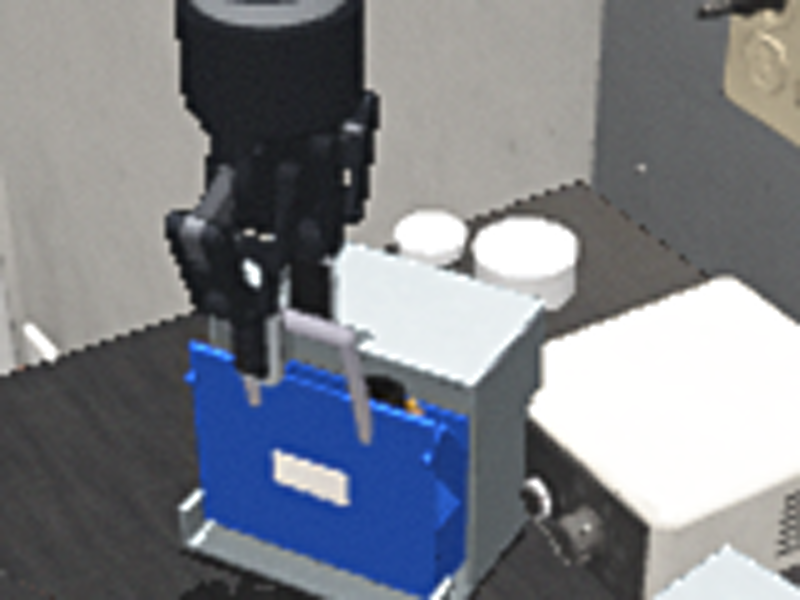

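The fingers straddle the bar. I narrow the cage and follow the arc slowly.

Call:
{"method": "play_rows", "body": {"deltas": [[[0, 0, 0, 0, 0.2], [0, 0, 0, 0, 0.2], [-4.8, -2.7, -0.7, 0, 0.2], [-4.7, -2.6, -0.8, 0, 0.2], [-4.7, -2.7, -1.1, 0, 0.2], [-4.7, -2.6, -1.1, 0, 0.2], [-4.6, -2.6, -1.5, 0, 0.2], [-4.6, -2.6, -1.5, 0, 0.2], [-4.6, -2.6, -1.8, 0, 0.2], [-4.5, -2.5, -1.9, 0, 0.2], [-4.4, -2.5, -2.2, 0, 0.2], [-4.4, -2.4, -2.2, 0, 0.2]]], "force": 30}}

```text
clock: 3.3
tcp_pos: [0.4984, 0.3089, 0.1412]
orientation: [-3.141, 0.0, 2.085]
wrist_force: [1.4, 1.2, 1.1]
width: 0.0174
gripper_force: 1.1
```

Call:
{"method": "play_rows", "body": {"deltas": [[[-4.3, -2.4, -2.6, 0, 0.2], [-4.2, -2.4, -2.6, 0, 0.2], [-4.1, -2.3, -2.9, 0, 0.2], [-4, -2.2, -2.9, 0, 0.2], [-3.9, -2.2, -3.2, 0, 0.2], [-3.9, -2.2, -3.3, 0, 0.2], [-3.7, -2.1, -3.5, 0, 0.2], [-3.7, -2.1, -3.6, 0, 0.2], [-3.5, -2, -3.8, 0, 0.2], [-3.4, -1.9, -3.9, 0, 0.2], [-3.3, -1.8, -4.1, 0, 0.2], [-3.2, -1.8, -4.1, 0, 0.2]]]}}

```text
clock: 4.5
tcp_pos: [0.4534, 0.2836, 0.1006]
orientation: [-3.141, 0.0, 2.085]
wrist_force: [0.9, 0.5, 1.3]
width: 0.017
gripper_force: 0.9
```

Run:
```python
from h import *
c=snap("scene","s3.png",(220,110,380,230),5);print(read_state()["wrist_force"])
```

```text
[ 3.25681363  1.16317359 -0.44031121]
```

View pics/s3.png

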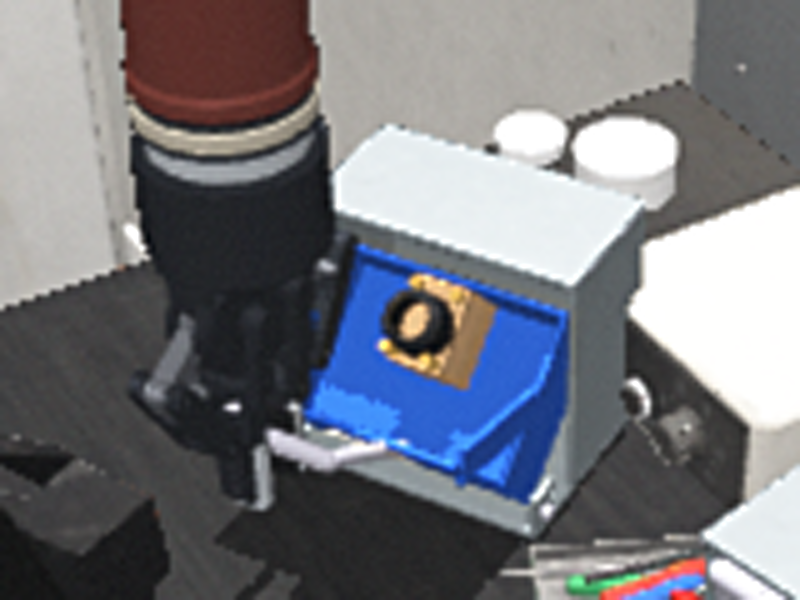

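Call:
{"method": "play_rows", "body": {"deltas": [[[-2, -1.1, -2, 0, 0.2], [-2, -1.1, -2, 0, 0.2], [-2, -1.1, -1, 0, 0.2], [-1.5, -0.8, 0, 0, 0.2], [-1, -0.6, 0, 0, 0.2], [0, 0, 0, 0, 0.2]]]}}

```text
clock: 5.15
tcp_pos: [0.4495, 0.2814, 0.096]
orientation: [3.129, -0.0, 2.084]
wrist_force: [13.1, 8.2, -12.6]
width: 0.0171
gripper_force: 8.1
```

At the stop (force rose to ~20 N). Release, lift and step aside to look.

Call:
{"method": "play_rows", "body": {"deltas": [[[4.4, 2.4, 0, 0, 0.45], [0, 0, 0, 0, 0.45], [0, 0, 0, 0, 0.45], [0, 0, 15, 0, 0.45], [0, 0, 30, 0, 0.6], [-5, 20, 35, 8, 0.6], [-5, 35, 35, 8, 0.6], [-5, 45, 25, 8, 0.6], [-5, 45, 0, 8, 0.6], [0, 35, 0, 8, 0.6], [0, 0, 0, 8, 0.6], [0, 0, 0, 8, 0.6]]]}}

```text
clock: 6.35
tcp_pos: [0.429, 0.4611, 0.2363]
orientation: [-3.141, 0.0, 3.07]
wrist_force: [-0.1, -0.0, 0.2]
width: 0.0509
gripper_force: 0.0
```

Run:
```python
from h import *
a=capture("scene");b=capture("top")
x=cv2.resize(a["frame"][130:220,260:360],(400,360),interpolation=2);y=cv2.resize(b["frame"][120:220,190:290],(400,400),interpolation=2)
x=cv2.copyMakeBorder(x,0,40,0,0,0);cv2.imwrite("pics/c3.png",np.hstack([x,y])[:,:,::-1]);print(read_state()["joint_positions"])
print("expect",proj(a,[.558,.341,.096]),proj(b,[.558,.341,.096]))
```

```text
[ 7.08724022e-01  2.28500074e-01  1.60563492e+00 -9.56808170e-05
  1.30742494e+00 -7.83374543e-01]
expect (np.float64(301.44837343019947), np.float64(175.44353083669853)) (np.float64(246.84412475429156), np.float64(178.6228734646432))
```

View pics/c3.png

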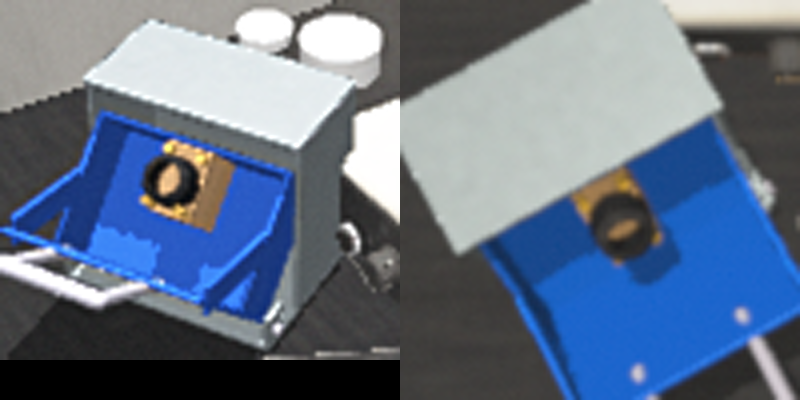

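Loupe silhouette centres are about scene (302.6,175.4) and top (245.2,177.0), close to the prediction.

Run:
```python
from h import *
a=capture("scene");b=capture("top")
r=[]
for c,(x0,y0,x1,y1) in((a,(292,162,316,188)),(b,(232,164,260,190))):
    f=c["frame"][y0:y1,x0:x1].max(2);m=(f<75).astype(np.uint8)
    k=max(cv2.findContours(m,0,2)[0],key=cv2.contourArea)
    (u,v),wh,_=cv2.minAreaRect(cv2.convexHull(k));r.append((u+x0,v+y0));print(u+x0,v+y0,wh)
print(tri(a,r[0],b,r[1]),tri(a,(302.6,175.4),b,(245.2,177)))
print(ray(a,302.6,175.4,.096),ray(b,245.2,177,.096))
```

```text
302.5 175.0 (12.0, 13.0)
245.1176471710205 175.97058868408203 (16.00735092163086, 14.794672966003418)
(array([0.56356976, 0.34529075, 0.09231111]), np.float64(0.0006927586132991079)) (array([0.56241786, 0.34476003, 0.09180931]), np.float64(0.0012263907938967953))
[0.56037266 0.33971904 0.096     ] [0.56127732 0.34434322 0.096     ]
```

Call:
{"method": "play_rows", "body": {"deltas": [[[16, -15, 0, 4.2, 0.65], [17, -15, 0, 4.2, 0.65], [16, -15, 0, 4.2, 0.65], [17, -15, 0, 4.2, 0.65], [16, -15, 0, 4.2, 0.65], [17, -15, 0, 4.2, 0.65], [16, -14, 0, 4.2, 0.65], [16.5, -14, 0, 4, 0.65], [0, 0, -25, 0, 0.65], [0, 0, -25, 0, 0.65], [0, 0, -20, 0, 0.65], [0, 0, 0, 0, 0.65]]]}}

```text
clock: 7.75
tcp_pos: [0.5587, 0.3401, 0.1613]
orientation: [3.141, -0.008, -2.641]
wrist_force: [0.1, -0.5, -0.5]
width: 0.0556
gripper_force: 0.0
```

Run:
```python
from h import *
snap("scene","s4.png",(250,100,370,190),6);s=read_state();print(s["tcp_pos"],s["orientation"],s["width"],s["wrist_force"])
```

```text
[0.55997671 0.34090255 0.16353542] [ 3.14136385 -0.00427041 -2.64010398] 0.055713028747906505 [0.01854763 0.75158627 0.3805197 ]
```

View pics/s4.png

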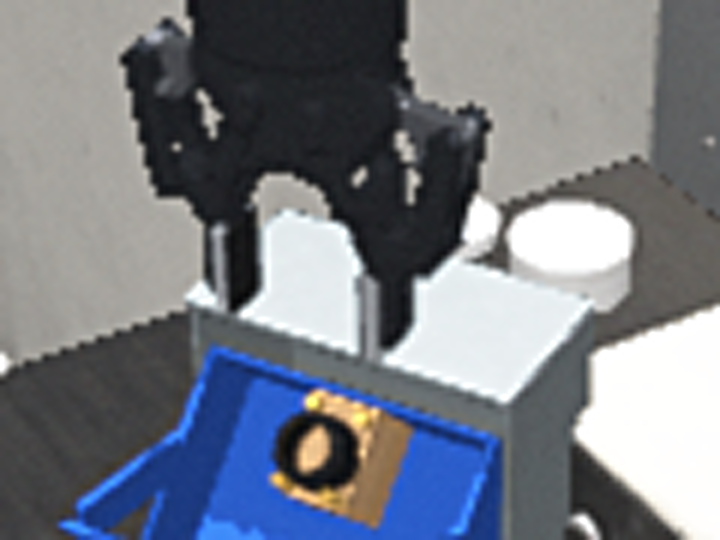

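Call:
{"method": "play_rows", "body": {"deltas": [[[0, 1, -15, 0, 0.65], [0, 0, -15, 0, 0.65], [0, 0, -15, 0, 0.65], [0, 0, -12, 0, 0.65], [0, 0, -8, 0, 0.65], [0, 0, -3, 0, 0.65], [0, 0, 0, 0, 0.65]]]}}

```text
clock: 8.5
tcp_pos: [0.561, 0.3429, 0.0964]
orientation: [3.142, -0.001, -2.638]
wrist_force: [1.1, -0.1, 0.3]
width: 0.0555
gripper_force: 0.0
```

Call:
{"method": "play_rows", "body": {"deltas": [[[0, 0, -1, 0, 0.5], [0, 0, 0, 0, 0.4], [0, 0, 0, 0, 0.35], [0, 0, 0, 0, 0.3], [0, 0, 0, 0, 0.25], [0, 0, 0, 0, 0.25], [0, 0, 0, 0, 0.25]]], "force": 25}}

```text
clock: 9.2
tcp_pos: [0.5617, 0.3436, 0.0971]
orientation: [3.141, 0.002, -2.638]
wrist_force: [-1.7, 1.8, 6.0]
width: 0.0298
gripper_force: 24.9
```

Width of 29.8 mm is below 32 mm, and a +z reaction suggests a pinch above the centre. I reopen, lower and regrasp.

Call:
{"method": "play_rows", "body": {"deltas": [[[0, 0, 0, 0, 0.5], [0, 0, 0, 0, 0.5], [0, 0, -4, 0, 0.5], [0, 0, -3, 0, 0.5], [0, 0, 0, 0, 0.5], [0, 0, 0, 0, 0.4], [0, 0, 0, 0, 0.35], [0, 0, 0, 0, 0.3], [0, 0, 0, 0, 0.25], [0, 0, 0, 0, 0.25], [0, 0, 0, 0, 0.25]]], "force": 25}}

```text
clock: 10.3
tcp_pos: [0.5609, 0.3434, 0.0891]
orientation: [3.141, -0.0, -2.638]
wrist_force: [-1.9, 2.2, -1.5]
width: 0.03
gripper_force: 25.0
```

Run:
```python
from h import *
a=capture("scene");b=capture("top")
x=cv2.resize(a["frame"][120:200,265:345],(400,400),interpolation=2);y=cv2.resize(b["frame"][120:220,190:290],(400,400),interpolation=2)
cv2.imwrite("pics/c4.png",cv2.convertScaleAbs(np.hstack([x,y])[:,:,::-1],alpha=1.5,beta=15));print(read_state()["wrist_force"],read_state()["tcp_pos"])
```

```text
[-1.97139326  2.2626492  -1.2496456 ] [0.56093882 0.34337235 0.0891466 ]
```

View pics/c4.png

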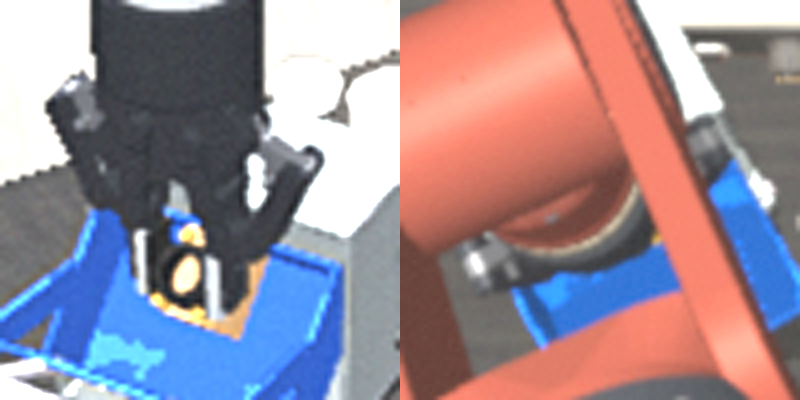

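The loupe sits squarely between the pads, scene crop around (185,275), so 30 mm is just the reading. I regrasp 4 mm higher to leave fingertip clearance for placing, then lift.

Call:
{"method": "play_rows", "body": {"deltas": [[[0, 0, 0, 0, 0.45], [0, 0, 0, 0, 0.45], [0, 0, 4, 0, 0.45], [0, 0, 0, 0, 0.45], [0, 0, 0, 0, 0.35], [0, 0, 0, 0, 0.3], [0, 0, 0, 0, 0.25], [0, 0, 0, 0, 0.25], [0, 0, 0, 0, 0.25]]], "force": 30}}

```text
clock: 11.3
tcp_pos: [0.5616, 0.3437, 0.0941]
orientation: [3.141, 0.001, -2.638]
wrist_force: [-2.3, 3.0, 5.9]
width: 0.0299
gripper_force: 29.7
```

Call:
{"method": "play_rows", "body": {"deltas": [[[0, 0, 4, 0, 0.25], [0, 0, 6, 0, 0.25], [0, 0, 10, 0, 0.25], [0, 0, 15, 0, 0.25], [0, 0, 20, 0, 0.25], [0, 0, 25, 0, 0.25], [0, 0, 25, 0, 0.25], [0, 0, 15, 0, 0.25], [0, 0, 0, 0, 0.25]]]}}

```text
clock: 12.2
tcp_pos: [0.5634, 0.3438, 0.2177]
orientation: [-3.141, 0.007, -2.638]
wrist_force: [-0.1, 0.4, -0.8]
width: 0.0296
gripper_force: 29.7
```

Call:
{"method": "play_rows", "body": {"deltas": [[[-10, -7, 0, 0, 0.25], [-20, -15, 0, 0, 0.25], [-24, -17, 0, 0, 0.25], [-24, -18, 0, 0, 0.25], [-24, -18, 0, 0, 0.25], [-24, -18, 0, 0, 0.25], [-24, -18, 0, 0, 0.25], [-20, -14, 0, 0, 0.25], [-10, -7, -10, 0, 0.25], [-2, -1, -20, 0, 0.25], [0, 0, -20, 0, 0.25], [0, 0, 0, 0, 0.25]]]}}

```text
clock: 13.4
tcp_pos: [0.3758, 0.2086, 0.1593]
orientation: [3.14, -0.008, -2.638]
wrist_force: [0.1, -0.1, -0.7]
width: 0.0297
gripper_force: 29.8
```

Call:
{"method": "play_rows", "body": {"deltas": [[[0, 0, -25, 0, 0.25], [0, 0, -25, 0, 0.25], [0, 0, -25, 0, 0.25], [0, 0, -15, 0, 0.25], [0, 0, -10, 0, 0.25], [0, 0, -5, 0, 0.25], [0, 0, 0, 0, 0.25]]]}}

```text
clock: 14.1
tcp_pos: [0.3793, 0.21, 0.058]
orientation: [3.142, -0.001, -2.638]
wrist_force: [-0.8, -0.2, -0.0]
width: 0.0297
gripper_force: 29.8
```

Call:
{"method": "play_rows", "body": {"deltas": [[[0, 0, -8, 0, 0.25], [0, 0, -8, 0, 0.25], [0, 0, -5, 0, 0.25], [0, 0, -2, 0, 0.25], [0, 0, -1, 0, 0.25], [0, 0, 0, 0, 0.25]]]}}

```text
clock: 14.7
tcp_pos: [0.3793, 0.21, 0.0341]
orientation: [3.142, -0.0, -2.638]
wrist_force: [-0.8, -0.6, 0.3]
width: 0.0298
gripper_force: 29.8
```

Call:
{"method": "play_rows", "body": {"deltas": [[[0, 0, -2, 0, 0.25], [0, 0, -1, 0, 0.25], [0, 0, 0, 0, 0.25]]]}}

```text
clock: 15.0
tcp_pos: [0.3792, 0.2099, 0.0311]
orientation: [3.142, -0.0, -2.638]
wrist_force: [0.1, 0.2, -0.0]
width: 0.03
gripper_force: 29.8
```

Call:
{"method": "play_rows", "body": {"deltas": [[[0, 0, -1, 0, 0.25], [0, 0, -1, 0, 0.25], [0, 0, 0, 0, 0.25]]]}}

```text
clock: 15.3
tcp_pos: [0.3791, 0.2099, 0.029]
orientation: [3.142, -0.0, -2.638]
wrist_force: [-0.1, -0.1, 0.6]
width: 0.0295
gripper_force: 29.8
```

Call:
{"method": "play_rows", "body": {"deltas": [[[0, 0, -1, 0, 0.25], [0, 0, -1, 0, 0.25], [0, 0, 0, 0, 0.25]]]}}

```text
clock: 15.6
tcp_pos: [0.3791, 0.2099, 0.027]
orientation: [3.142, -0.0, -2.638]
wrist_force: [-0.5, 0.1, -1.4]
width: 0.0297
gripper_force: 29.8
```

Call:
{"method": "play_rows", "body": {"deltas": [[[0, 0, -1, 0, 0.25], [0, 0, -1, 0, 0.25], [0, 0, 0, 0, 0.25]]]}}

```text
clock: 15.9
tcp_pos: [0.3796, 0.2101, 0.0255]
orientation: [-3.142, 0.0, -2.638]
wrist_force: [-1.3, -0.5, 3.1]
width: 0.0298
gripper_force: 30.1
```

Run:
```python
from h import *
a=capture("scene");b=capture("top");P=read_state()["tcp_pos"]
u,v=map(int,proj(a,P));p,q=map(int,proj(b,P));print(u,v,p,q,P,read_state()["wrist_force"])
f=lambda c,u,v:cv2.resize(c["frame"][v-25:v+25,u-25:u+25],(400,400),interpolation=2)
cv2.imwrite("pics/c5.png",cv2.convertScaleAbs(np.hstack([f(a,u,v),f(b,p,q)])[:,:,::-1],alpha=1.6,beta=15))
```

```text
259 262 312 266 [0.37953272 0.21013558 0.02547663] [-0.59151036 -0.49653505  3.61497226]
```

View pics/c5.png

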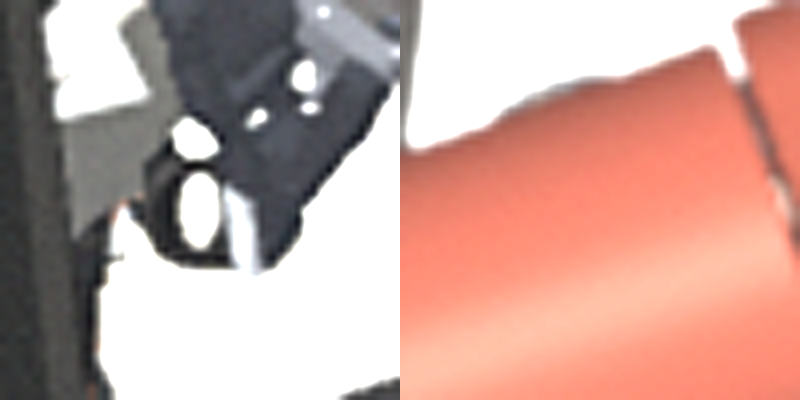

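The picture shows the loupe (crop centre (195,205)) still tilted, with its lower edge just touching the pad. I pivot it upright about that edge with a light grip, moving along the bin's back direction and down.

Call:
{"method": "play_rows", "body": {"deltas": [[[0, 0, -1, 0, 0.25], [0, 0, -0.5, 0, 0.25], [0.9, 0.5, -0.2, 0, 0.25], [0.9, 0.5, -0.2, 0, 0.25], [0.9, 0.5, -0.3, 0, 0.25], [0.9, 0.5, -0.3, 0, 0.25], [0.8, 0.5, -0.4, 0, 0.25], [0.8, 0.5, -0.4, 0, 0.25], [0, 0, 0, 0, 0.25]]], "force": 20}}

```text
clock: 16.9
tcp_pos: [0.3835, 0.2124, 0.0221]
orientation: [-3.141, -0.003, -2.637]
wrist_force: [-3.9, -2.9, 8.8]
width: 0.0302
gripper_force: 31.0
```

Call:
{"method": "play_rows", "body": {"deltas": [[[0.8, 0.4, -0.5, 0, 0.25], [0.8, 0.4, -0.5, 0, 0.25], [0.8, 0.4, -0.6, 0, 0.25], [0.7, 0.4, -0.6, 0, 0.25], [0.7, 0.4, -0.6, 0, 0.25], [0.7, 0.4, -0.7, 0, 0.25], [0, 0, 0, 0, 0.25]]], "force": 20}}

```text
clock: 17.6
tcp_pos: [0.3871, 0.2144, 0.0181]
orientation: [3.142, -0.005, -2.637]
wrist_force: [-4.4, -3.5, 7.0]
width: 0.0298
gripper_force: 31.5
```

Run:
```python
from h import *
s=read_state();print(s["tcp_pos"],s["wrist_force"],s["torque"],s["gripper_force"],s["width"])
a=capture("scene");P=s["tcp_pos"];u,v=map(int,proj(a,P));print(u,v)
g=a["frame"][v-16:v+14,u-14:u+14].max(2)
for r in g:print("".join("#" if x<50 else "+" if x<90 else "-" if x<150 else "." for x in r))
```

```text
[0.38713003 0.21442144 0.01814456] [-4.44624954 -3.46854298  6.96255084] [-0.5426025   0.70937494  0.01975485] 31.45193470758386 0.029779784551473218
261 262
....-+++++-+########++####-.
.....+++++-+#######+++####-.
.....-+++###+######+#######+
...---+++##-.-#############-
--++++++++#...#######+.+###-
++++++++++#...+#####+..-####
++++++++++#-...-#####+-##++#
+++++++++##-....+########++#
++++++++###+..-+#######+++##
+++++++################+++##
++++++######################
++++++######################
+++++-######################
+++++-###+####--.++#########
+++++-###+##+....-.+########
+++---#####+.....-..-+######
++....#####+.....+...+#####-
#-....+#####++++##-..-#####-
#......+-#########-..-#####+
#........+########-..-#####+
+.........########-..-+###+.
+.........+#######+..-###+..
+.-........+######+..-###...
#--.........-++###+..-++-...
-..................-.-......
-...........................
-...........................
............................
............................
............................
```

Call:
{"method": "play_rows", "body": {"deltas": [[[0.7, 0.4, -0.5, 0, 0.25], [0.7, 0.4, -0.5, 0, 0.25], [0.6, 0.3, -0.5, 0, 0.25], [0.6, 0.3, -0.5, 0, 0.25], [0, 0, 0, 0, 0.25]]]}}

```text
clock: 18.15
tcp_pos: [0.3889, 0.2155, 0.0167]
orientation: [3.141, -0.008, -2.637]
wrist_force: [-7.6, -4.4, 15.8]
width: 0.0297
gripper_force: 35.6
```

Run:
```python
from h import *
s=read_state();print(s["tcp_pos"],s["wrist_force"],s["torque"],s["gripper_force"],s["width"])
a=capture("scene");P=s["tcp_pos"];u,v=map(int,proj(a,P));print(u,v)
g=a["frame"][v-8:v+12,u-16:u+12].max(2)
for r in g:print("".join("#" if x<50 else "+" if x<90 else "-" if x<150 else "." for x in r))
```

```text
[0.38888447 0.2154943  0.01667163] [-7.61474002 -4.43732559 15.78528652] [-0.85087905  1.37310768  0.00325187] 35.599688133224845 0.029743152358585684
262 262
+++++++++####+.-+#######++++
++++++++####################
+++++++#####################
++++++-#####################
++++++.+####################
++++++.+###+####+--++#######
++++++.-######+....-.++#####
++++--.-#####+.....-..-+####
+++....-######++++#+..-#####
+#-....-###########+..-#####
##......-+#########+..-+####
##.........#########-.--####
#+.........+########-..-####
#+..........########-..-###-
#+.-.........+######-..-##+.
##--..........-++++++..-+-..
#-..........................
#-..........................
#-..........................
-...........................
```

Force rises steeply now, so it is seated. I unload and open gently.

Call:
{"method": "play_rows", "body": {"deltas": [[[-0.6, -0.3, 0.4, 0, 0.25], [-0.6, -0.3, 0.4, 0, 0.25], [0, 0, 0.4, 0, 0.25], [0, 0, 0, 0, 0.25]]]}}

```text
clock: 18.6
tcp_pos: [0.3903, 0.2162, 0.0174]
orientation: [3.142, 0.0, -2.638]
wrist_force: [-0.3, -0.6, 0.9]
width: 0.03
gripper_force: 31.0
```

Call:
{"method": "play_rows", "body": {"deltas": [[[0, 0, 0, 0, 0.36], [0, 0, 0, 0, 0.38], [0, 0, 0, 0, 0.4], [0, 0, 0, 0, 0.42], [0, 0, 0, 0, 0.45], [0, 0, 0, 0, 0.5]]]}}

```text
clock: 19.2
tcp_pos: [0.3904, 0.2162, 0.0175]
orientation: [3.142, 0.0, -2.638]
wrist_force: [-1.3, 0.8, 0.6]
width: 0.0428
gripper_force: 0.0
```

Run:
```python
from h import *
s=read_state();print(s["tcp_pos"],s["wrist_force"],s["gripper_force"],s["width"])
a=capture("scene");u,v=262,262
g=a["frame"][v-8:v+12,u-16:u+14].max(2)
for r in g:print("".join("#" if x<50 else "+" if x<90 else "-" if x<150 else "." for x in r))
```

```text
[0.3904076  0.21619839 0.01754696] [-1.2847552   0.81678312  0.60095802] 0.0 0.04280045169029553
+++++++++###..-############+++
++++++++######################
+++++++#######################
++++++########################
++++++###########+--+#########
++++++###+-####+.....+++######
++++++##+..+##+-...-+#--++####
++++--#+...+####+++###-..-+###
+++........+##########+..-####
++-........+##########+..-####
##.........-##########+..-+###
##..........###########-.-+###
#+..........-##########-..-###
#+...........-########+-..-###
#+.-...........-++++-..-..-##+
##--...................-..-+-.
#-........................-...
#-............................
#-............................
-.............................
```

Released and standing. Lift away.

Call:
{"method": "play_rows", "body": {"deltas": [[[0, 0, 0, 0, 0.6], [0, 0, 3, 0, 0.6], [0, 0, 10, 0, 0.6], [0, 0, 20, 0, 0.6], [0, 0, 30, 0, 0.6], [0, 0, 35, 0, 0.6], [0, 0, 40, 0, 0.6], [0, 0, 35, 0, 0.6], [-10, 40, 10, 0, 0.6], [-15, 45, 0, 0, 0.6], [-15, 45, 0, 0, 0.6], [-15, 45, 0, 0, 0.6]]]}}

```text
clock: 20.45
tcp_pos: [0.3349, 0.3929, 0.2021]
orientation: [3.141, 0.002, -2.638]
wrist_force: [0.9, 0.2, 0.4]
width: 0.0511
gripper_force: 0.0
```

Call:
{"method": "play_rows", "body": {"deltas": [[[-10, 45, 0, 0, 0.6], [-10, 45, 0, 0, 0.6], [0, 20, 0, 0, 0.6], [0, 0, 0, 0, 0.6], [0, 0, 0, 0, 0.6]]]}}

```text
clock: 20.95
tcp_pos: [0.3151, 0.5009, 0.2008]
orientation: [-3.141, -0.0, -2.637]
wrist_force: [-0.2, -0.3, -0.1]
width: 0.0513
gripper_force: 0.0
```

Run:
```python
from h import *
s=read_state();print(s["tcp_pos"],s["wrist_force"],s["joint_vel"].round(3))
a=capture("scene");b=capture("top")
u,v=262,262;g=a["frame"][v-10:v+12,u-16:u+14].max(2)
for r in g:print("".join("#" if x<50 else "+" if x<90 else "-" if x<150 else "." for x in r))
p,q=map(int,proj(b,[.39,.216,.02]));g=b["frame"][q-14:q+14,p-16:p+16].max(2)
for r in g:print("".join("#" if x<50 else "+" if x<90 else "-" if x<150 else "." for x in r))
m=(g<75).astype(np.uint8);k=max(cv2.findContours(m,0,2)[0],key=cv2.contourArea)
(x,y),r=cv2.minEnclosingCircle(k);print(ray(b,x+p-16,y+q-14,.02),r)
# bar position in top: tipped tilt check
P=np.array([.558,.341,.012]);bx=np.array([.8722,.4891,0])
for t in(.8,.85):
  f=t+.0965;C=P-bx*.1557*np.sin(f)+[0,0,.1557*np.cos(f)];print(t,C,proj(b,C))
f=b["frame"].astype(int);h=cv2.cvtColor(b["frame"],cv2.COLOR_RGB2HSV)
w=((h[...,1]<35)&(h[...,2]>150))[195:240,225:300]
for r in w:print("".join("#" if x else "." for x in r))
```

```text
[0.31513185 0.50088296 0.20084653] [-0.20899822 -0.33592658 -0.0917379 ] [-0.02  -0.016  0.027  0.001 -0.003 -0.   ]
++++++++#+....................
+++++++#+........-+--.........
++++++#+......-#######-.......
+++++#+......##########-......
++++++......+##########+......
+++++.......##########+#......
+++++......-####+++++#+#-.....
+++++......-#+#-.....++#-.....
+++##.......##+-...-+++##.....
++++........#+++++++++###.....
+++.........##+++++++####.....
+#..........#############.....
##..........#############.....
##..........############-.....
#+...........##########+......
#+...........-########-.......
#+-............-####+.........
#+............................
#.............................
#.............................
#.............................
..............................
................................
................................
................................
................................
................................
................................
..............--++-.............
............-+++++++-...........
...........-+--...-++-..........
....
[... 3607 characters left out ...]
........########
...............................####.........#########..............########
................................###.......##########...............########
................................####....##########.................########
.................................###...#########..................#########
.................................#############....................#########
.................................###########......................#########
..................................#########.......................#########
..................................#######.........................#########
..................................#####...........................#########
```

The loupe stands flat on the pad. However, the bar's image position suggests a tilt near 0.79: the last push, horizontal only, probably jammed by friction rather than meeting the stop. I press the bar further with shut fingertips from above, along the tangent.

Call:
{"method": "play_rows", "body": {"deltas": [[[14, -22, 0, 0, 0.3], [20, -32, 0, 0, 0], [20, -32, 0, 0, 0], [20, -32, 0, 0, 0], [20, -32, 0, 0, 0], [20, -32, 0, 0, 0], [14, -22, 0, 0, 0], [9.5, -14, 0, 0, 0], [0, 0, -20, 0, 0], [0, 0, -30, 0, 0], [0, 0, -19, 0, 0], [0, 0, 0, 0, 0]]]}}

```text
clock: 22.25
tcp_pos: [0.45, 0.2805, 0.1284]
orientation: [3.141, -0.008, -2.64]
wrist_force: [0.0, -0.5, -0.6]
width: -0.0003
gripper_force: 0.0
```

Call:
{"method": "play_rows", "body": {"deltas": [[[0, 0, -3, 0, 0], [0, 0, -2, 0, 0], [0, 0, -2, 0, 0], [0, 0, 0, 0, 0]]]}}

```text
clock: 22.65
tcp_pos: [0.4533, 0.2834, 0.1253]
orientation: [-3.141, 0.001, -2.638]
wrist_force: [-0.4, 0.0, -0.8]
width: 0.0001
gripper_force: 0.0
```

Call:
{"method": "play_rows", "body": {"deltas": [[[-0.5, -0.3, -1, 0, 0], [-0.5, -0.3, -1, 0, 0], [-0.5, -0.3, -1, 0, 0], [0, 0, 0, 0, 0]]]}}

```text
clock: 23.05
tcp_pos: [0.4513, 0.2824, 0.1219]
orientation: [3.142, -0.0, -2.638]
wrist_force: [-2.1, -0.9, 4.1]
width: -0.0001
gripper_force: 1.8
```

Call:
{"method": "play_rows", "body": {"deltas": [[[-0.6, -0.3, -1, 0, 0], [-0.6, -0.3, -1, 0, 0], [-0.6, -0.3, -1, 0, 0], [0, 0, 0, 0, 0]]]}}

```text
clock: 23.45
tcp_pos: [0.4488, 0.2809, 0.1181]
orientation: [-3.142, -0.002, -2.638]
wrist_force: [-3.3, -2.0, 4.5]
width: 0.0002
gripper_force: 2.2
```

Call:
{"method": "play_rows", "body": {"deltas": [[[-0.6, -0.3, -1, 0, 0], [-0.6, -0.3, -1, 0, 0], [-0.6, -0.3, -1, 0, 0], [0, 0, 0, 0, 0]]]}}

```text
clock: 23.85
tcp_pos: [0.4473, 0.2801, 0.1158]
orientation: [-3.141, -0.002, -2.638]
wrist_force: [-3.1, -3.1, 8.1]
width: 0.0
gripper_force: 3.8
```

Call:
{"method": "play_rows", "body": {"deltas": [[[-0.6, -0.3, -1, 0, 0], [-0.6, -0.3, -1, 0, 0], [-0.3, -0.2, -1, 0, 0], [0, 0, 0, 0, 0]]]}}

```text
clock: 24.25
tcp_pos: [0.4473, 0.2801, 0.1156]
orientation: [-3.141, 0.001, -2.638]
wrist_force: [-5.9, -3.2, 17.3]
width: 0.0
gripper_force: 8.9
```

Call:
{"method": "play_rows", "body": {"deltas": [[[-0.3, -0.2, -1, 0, 0], [0, 0, -1, 0, 0], [0, 0, 0, 0, 0]]]}}

```text
clock: 24.55
tcp_pos: [0.4474, 0.2801, 0.1154]
orientation: [-3.141, 0.002, -2.638]
wrist_force: [-10.3, -4.8, 26.6]
width: -0.0002
gripper_force: 13.2
```

Now a hard stop at the expected bar height (~0.85 rad). Back off and check.

Call:
{"method": "play_rows", "body": {"deltas": [[[0.5, 0.3, 3, 0, 0], [0, 0, 5, 0, 0], [0, 0, 20, 0, 0], [0, 0, 40, 0, 0], [0, 0, 30, 0, 0], [-15, 30, 0, 0, 0], [-20, 45, 0, 0, 0], [-20, 45, 0, 0, 0], [-20, 45, 0, 0, 0], [-20, 40, 0, 0, 0], [0, 0, 0, 0, 0], [0, 0, 0, 0, 0]]]}}

```text
clock: 25.75
tcp_pos: [0.3508, 0.4855, 0.2074]
orientation: [-3.141, -0.0, -2.635]
wrist_force: [0.3, 0.5, -0.4]
width: 0.0003
gripper_force: 0.0
```

Run:
```python
from h import *
b=capture("top");h=cv2.cvtColor(b["frame"],cv2.COLOR_RGB2HSV)
w=((h[...,1]<35)&(h[...,2]>150))[195:245,225:292]
for r in w[24:]:print("".join("#" if x else "." for x in r))
p,q=map(int,proj(b,[.39,.216,.02]));g=b["frame"][q-9:q+8,p-8:p+10].max(2)
for r in g:print("".join("#" if x<50 else "+" if x<90 else "-" if x<150 else "." for x in r))
a=cv2.imread("pics/top0.png")[:,:,::-1];d=np.abs(a.astype(int)-b["frame"])[110:205,340:435].max(2);print("red region changed px",(d>50).sum())
s=read_state();print(s["tcp_pos"],s["joint_vel"].round(3))
```

```text
............................................................####...
............................................................####...
..............................#..............................####..
............................###..............................####..
............................####..............................####.
............................####..............................#####
.............................####............................######
.............................####..........................########
..............................####........................#########
..............................####......................#########..
...............................####...................#########....
...............................####.................##########.....
................................####..............##########.......
................................####.............#########.........
.................................####..........#########...........
.................................####.......##########.............
............
[... 393 characters left out ...]
##
....................................######.......................##
.....................................###.........................##
.................................................................##
.................................................................##
..................
......--++-.......
....-+++++++-.....
...-+--...-++-....
..-+-......--+....
..--.........+-...
..--.........--...
..-..........-+...
..-..........-+...
..--.........-+...
..--.........+-...
...--.......-+....
...-+-.....-+-....
.....-----+-......
......-----.......
..................
..................
red region changed px 0
[0.3513409  0.48450944 0.2075206 ] [-0.026 -0.012  0.009  0.002  0.007  0.002]
```

```bash
python3 -c "
from h import *
print(close_job())"
```

```text
the job is handed in; nothing more can be done
None
```

The job is handed in at about 26 s: the blue bin is tipped to its stop, the loupe stands flat on the note pad, and the red bin is untouched; the bin came about 0.06 rad short on the first pull, so I pressed it the rest of the way after placing the loupe, which may count against the order asked.

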